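# Tap the nut blank: half a turn on, a quarter back, half a turn on

### The job

Two hand cranks stand on the bench, each turning a thread tap in a clamped workpiece. Work the one in the hexagonal nut blank: turn its crank half a turn clockwise (seen from above), then a quarter turn back to break the chip, then half a turn clockwise again, pausing briefly at each turning point, and let go so that the crank stays three quarters of a turn on from where it began. Leave the crank of the round workpiece as it is.

Things in the scene. Friction and masses are not known exactly. Their poses are not given: they have to be found in the camera images.
- hex_crank (a joint): Angle (rad) of the steel crank of the tap in the hexagonal aluminium nut blank (50 mm across flats, top at 36 mm height). It grows clockwise seen from above. It starts within 0.15 of 0 and can turn from -0.6 to 5.7; pi is half a turn on. Friction holds it where it is left: it takes about 0.12 N m (2.5 N at the grip) to turn. The tap sinks 1.75 mm a turn. The crank arm is a level flat bar 13 mm wide, its top 68 mm above the worktop.
- hex_grip (a point): Point on the centre line of the upright black grip at the end of that crank, about 95 mm above the worktop, 25 mm above the grip's foot and 23 mm below its top. The grip is a cylinder 18 mm in diameter and 48 mm tall which revolves freely on its pin, so it can be held without turning the hand while it is led round its circle (radius 50 mm about hex_axis). It is the highest part of the fixture; the hub at the centre reaches 73 mm.
- hex_axis (a point): Point on the upright turning axis of that crank, 95 mm above the worktop, in the middle of its fixed square base (90 x 90 x 12 mm, jaws 30 mm high). The base cannot move during the work.
- round_crank (a joint): Angle (rad) of the other crank, the same in every way but standing on a round aluminium workpiece 50 mm in diameter in a base of the same kind. It is to be left alone.

How it is judged:
By the outcome, as a careful person would: the job done as asked, in the order asked, and still so for the second after the job is handed in, with the robot touching nothing.
It also fails if it takes over 53 s, if anything falls off the work surface, if the arm or the gripper's body presses on something with over 40 N, if the wrist force passes 120 N, or if a joint passes its speed limit or range.

### The arm

A 7-joint arm with a two-finger parallel gripper is mounted at the origin on a cart in front of the work surface, level with it; the furniture and walls round the work are solid. World frame = base frame: x ahead of the robot, y to its left, z up, the work surface at z = 0. Lengths are in m, angles in rad, forces in N, time in s.
With the tool pointing down it reaches from about 0.425 to 0.925 m from the base axis. Payload 6.8 kg.
Tool frame: the origin (TCP) lies on the mounting face of the last link; the fingertips stand 173 mm ahead of it and the grasp point (between the pads) lies 155 mm ahead of it; z points along the fingers, y is the line along which they close (so a half turn about z gives the same grasp; the last joint's range is limited). The gripper opens to 85 mm and grips with 20 to 120 N. Pads are 22 mm wide; open, the fingers measure 114 mm over their backs; the gripper's body (76 mm by 85 mm) begins 54 mm behind the grasp point. The pads swing forward as they close: fully open they stand 13 mm farther back than shut.
Start: joints at [-1.228, 0.477, 0.022, 1.555, -0.011, 1.109, -0.083], TCP at [0.294, 0.608, 0.405] pointing down, gripper open.
Joint ranges: [-2.96, 2.96], [-0.34, 2.1], [-1.41, 1.46], [0.24, 2.44], [-1.37, 4.51], [0.17, 1.92], [-2.96, 2.96]. Speed limits (rad/s): [2.39, 2.39, 3.14, 3.14, 3.14, 3.14, 3.14].

### API

Orientations are given as a rotation vector (axis times angle).
In Python, from bench import r gives the robot as it stands.
- The arm moves only by the tool carry_out, never from a script. Its argument "moves" is a list of rows, each a list of 5 numbers: the shift along the tool's x, y, z in m, then the turn about the tool's z in rad, then the finger opening in m, from 0 to 0.0854. In form: [[dx, dy, dz, roll, claw], ...]. A call has exactly 8 rows; each row is the pose to reach, as a shift and turn from the pose commanded when the call began, along the tool's axes at that moment; what a row does not reach only later rows make up. A row lasts 1/10 s, in which the tool goes at most 50 mm and 8.59 degrees, less where a joint would pass 70% of its speed; a pose out of reach is approached as far as the arm can. A call with a gripper value outside its range is refused whole. The fingers move at their own pace and stop on an object; "force" is the grip in N (left out, the last holds). Time passes only in rows, so rows that repeat a pose let the fingers close, or fill a call up. It gives the time, the measured TCP pose, the force, the opening and the grip force at its end, in the units of the state.
- r.get_obs(): the state, without advancing time (a new reading comes with each control period).
- r.grab_frame(name): name is "scene" or "side" or "wrist"; returns the picture (480x640x3 uint8, red, green, blue); there is no depth.
- r.calibration(name): a dict with "fx", "fy", "cx", "cy" (pixels), "rvec" (rotation vector, rad) and "tvec" (3), from world to camera coordinates, as OpenCV has them. Camera axes: x right, y down, z forward; pixel columns grow to the right and rows downward; lengths in m; the calibration is good to about 2 mm. A picture is of the moment at which its call begins: read the wrist's pose just before it. calibration takes no time and is no camera call; for the wrist camera it gives the pose at the moment of the call.
- r.hand_in(): hands the job in; it is judged then, once.
The state is a dict: "clock": time; "joints": joint angles; "qvel": joint speeds; "tau": joint torques, N m; "tcp_pos": TCP position; "orientation": TCP orientation; "contact_force": force on the tool from outside, world axes, zero at the start; "moment": the same for the moment, N m; "grip_width": finger opening in m; "gripper_force": force on a finger pad.
Only numpy, scipy, OpenCV 4.12 (cv2) and the standard library are available. Lean on these libraries where they do the work, as an engineer would, in place of code of your own. Each camera call takes 0.05 s, during which the arm holds its last target. There are 200 camera calls.

## Working session

There is one attempt and no reset: what is moved stays moved. The work goes in short steps, Python scripts to look and compute and a tool call to move; the robot and the scene stay as the last step left them, time stands still between calls to the robot, and variables do not carry over. Pictures are saved under pics/ and viewed, at most 10 in all, crops included, and the job is handed in when it is done.

Besides the shell and the picture viewer there is one more tool, called after ">>>" by a JSON object that holds its "name" and its "arguments". carry_out: Moves the arm, as the interface text tells. Its arguments: {"type":"object","properties":{"moves":{"type":"array","items":{"type":"array","items":{"type":"number"}}},"force":{"type":"number"}},"required":["moves"]}

```bash
mkdir -p pics; python3 - <<'E'
from bench import r
import cv2,numpy as np
o=r.get_obs();print(o)
a=r.grab_frame("scene");b=r.grab_frame("side")
cv2.imwrite("pics/a.png",a[:,:,::-1]);cv2.imwrite("pics/b.png",b[:,:,::-1])
for n in("scene","side","wrist"):print(n,r.calibration(n))
E
```

```text
{'clock': 0.0, 'joints': array([-1.22810301,  0.47777914,  0.02233002,  1.55644273, -0.0114903 ,
        1.10929194, -0.08309839]), 'qvel': array([ 7.54437513e-04,  5.32524245e-05,  1.65476806e-03, -8.32106627e-04,
        2.99299833e-04,  1.23448494e-03,  3.57131902e-04]), 'tau': array([-4.83026051e-04, -5.96453047e+01,  1.60757292e+00, -2.81190580e+01,
        1.23606206e-02,  9.24974534e-03,  2.61049968e-05]), 'tcp_pos': array([0.29395278, 0.60732714, 0.40374299]), 'orientation': array([-7.02008695e-01, -3.06187973e+00,  2.78507789e-03]), 'contact_force': array([ 0.27990186, -0.14208022,  0.08232185]), 'moment': array([ 0.02800006, -0.02395752,  0.01966117]), 'gripper_force': 0.0, 'grip_width': 0.08558971293145523}
scene {'fx': 582.9503270004325, 'fy': 582.9503270004325, 'cx': 315.14348665127534, 'cy': 241.57656051779222, 'rvec': array([ 1.93975397, -0.80886123,  0.47548789]), 'tvec': array([-0.36642792,  0.29825308,  0.51787418])}
side {'fx': 442.5620734580573, 'fy': 442.5620734580573, 'cx': 320.0738156524396, 'cy': 248.7792410221986, 'rvec': array([ 1.94986789, -0.24124118,  0.18220373]), 'tvec': array([-0.53435412,  0.15226619,  0.68234177])}
wrist {'fx': 371.6352410256189, 'fy': 371.6352410256189, 'cx': 318.2412686613794, 'cy': 240.48844225850596, 'rvec': array([-2.43151705, -1.5261519 , -0.23370779]), 'tvec': array([-0.67520884, -0.04061907,  0.38051744])}
```

View pics/a.png

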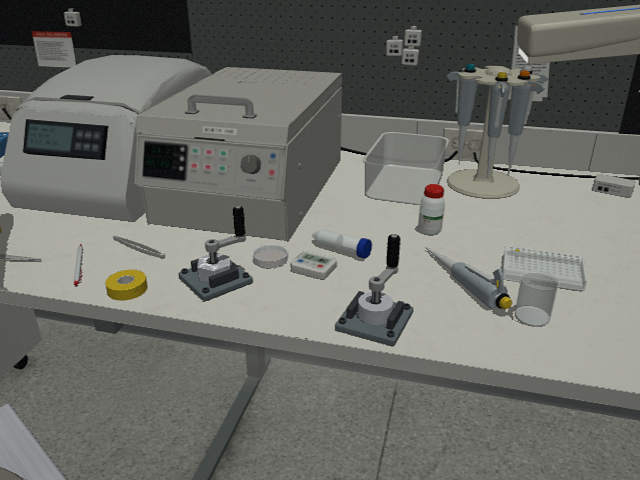

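View pics/b.png

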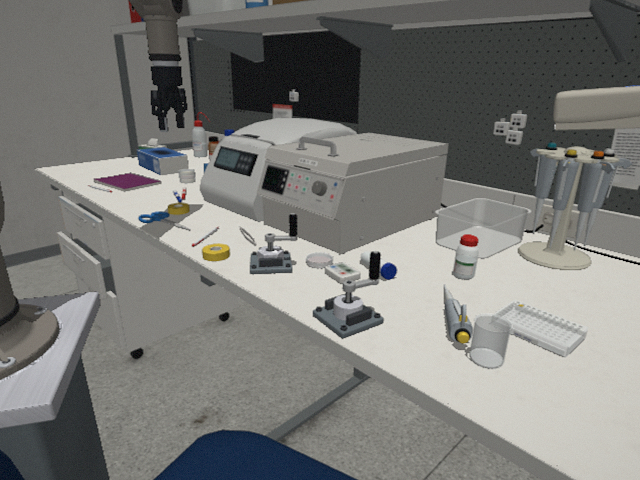

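The scene view shows the hexagonal blank's crank on the left: grip about (239,221), hub (211,244), base centre about (216,279). The round one is on the right, with its grip at (393,251). In the side view the hex grip is at (293,225) and its hub at (268,238).

```bash
cat > h.py <<'E'
from bench import r
import cv2,numpy as np
from scipy.spatial.transform import Rotation as R
def ray(c,u,v):
    M=cv2.Rodrigues(np.array(c['rvec']))[0]
    d=M.T@np.array([(u-c['cx'])/c['fx'],(v-c['cy'])/c['fy'],1]);return -M.T@np.array(c['tvec']),d
def plane(c,u,v,z):
    o,d=ray(c,u,v);return o+d*(z-o[2])/d[2]
def tri(*l):
    A=0;b=0
    for c,u,v in l:
        o,d=ray(c,u,v);d/=np.linalg.norm(d);P=np.eye(3)-np.outer(d,d);A=A+P;b=b+P@o
    return np.linalg.solve(A,b)
def local(p):  # world delta -> tool axes, for grasp point to reach p
    o=r.get_obs();T=R.from_rotvec(o['orientation'])
    return T.inv().apply(np.array(p)-(o['tcp_pos']+T.apply([0,0,.155]))),T.as_matrix()
E
python3 - <<'E'
from h import *
np.set_printoptions(precision=4,suppress=True)
s=r.calibration("scene");d=r.calibration("side")
print("grip",tri((s,239,221),(d,293,225)),plane(s,239,221,.095),plane(d,293,225,.095))
print("hub",tri((s,211,243),(d,268,238)),plane(s,211,243,.073),plane(d,268,238,.073))
print("rgrip",plane(s,393,251,.095),plane(d,375,265,.095))
g=plane(s,239,221,.095)
print(*local(g+[0,0,.1]))
a=r.grab_frame("scene")[190:320,160:300];b=r.grab_frame("side")[200:290,235:325]
cv2.imwrite("pics/c.png",np.hstack([cv2.resize(a[:,:,::-1],(420,390)),cv2.resize(b[:,:,::-1],(380,390))]))
E
```

```text
grip [0.5416 0.1932 0.0937] [0.5402 0.1914 0.095 ] [0.5407 0.1893 0.095 ]
hub [0.489  0.2004 0.0684] [0.488  0.1979 0.073 ] [0.4852 0.181  0.073 ]
rgrip [ 0.6344 -0.0441  0.095 ] [ 0.6368 -0.0442  0.095 ]
[-0.4028 -0.2668  0.0543] [[-0.9001  0.4357 -0.0006]
 [ 0.4357  0.9001 -0.0016]
 [-0.0001 -0.0017 -1.    ]]
```

View pics/c.png

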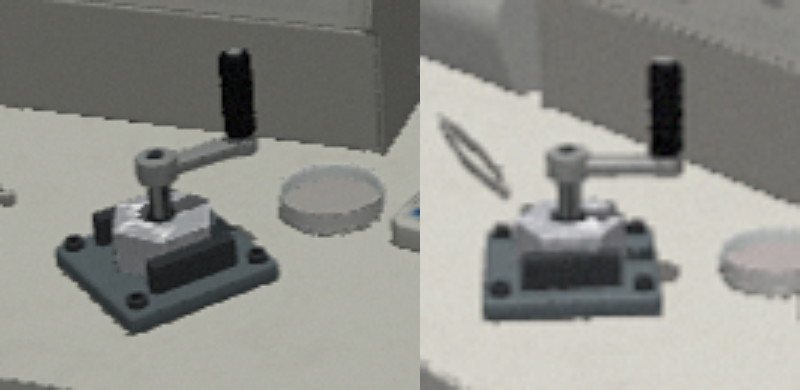

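The crop confirms it: the hexagonal blank has its arm pointing towards +x and the grip near the grey instrument's front face. I still need that face's position before moving in.

```bash
python3 - <<'E'
from h import *
np.set_printoptions(precision=4,suppress=True)
s=r.calibration("scene")
for u,v in((284,240),(151,223),(160,190+38/3+0)):print(plane(s,u,v,0)) 
for q in((180,275),(207,296),(252,276)):print(plane(s,*q,.012))
T=R.from_rotvec(r.get_obs()['orientation'])
p,_=local([.5,.19,.22]);print("to above",p)
E
```

```text
[0.6646 0.2257 0.    ]
[0.5305 0.4628 0.    ]
[0.5945 0.5332 0.    ]
[0.4513 0.2408 0.012 ]
[0.4458 0.1596 0.012 ]
[0.531  0.1553 0.012 ]
to above [-0.3673 -0.2857  0.0294]
```

>>> {"name": "carry_out", "arguments": {"moves": [[-0.04,-0.031,0,0,0.085],[-0.08,-0.062,0,0,0.085],[-0.115,-0.09,0,0,0.085],[-0.15,-0.117,0,0,0.085],[-0.185,-0.144,0,0,0.085],[-0.22,-0.171,0,0,0.085],[-0.25,-0.195,0,0,0.085],[-0.28,-0.218,0,0,0.085]]}}

```text
clock: 1.0
tcp_pos: [0.4516, 0.2874, 0.4047]
orientation: [-0.703, -3.062, -0.0]
contact_force: [1.2, 1.4, 1.3]
grip_width: 0.0854
gripper_force: 0.0
```

>>> {"name": "carry_out", "arguments": {"moves": [[-0.03,-0.023,0.01,0,0.085],[-0.055,-0.045,0.02,0,0.085],[-0.075,-0.06,0.025,0,0.085],[-0.087,-0.068,0.03,0,0.085],[-0.087,-0.068,0.03,0,0.085],[-0.087,-0.068,0.03,0,0.085],[-0.087,-0.068,0.03,0,0.085],[-0.087,-0.068,0.03,0,0.085]]}}

```text
clock: 1.8
tcp_pos: [0.4994, 0.1915, 0.375]
orientation: [0.699, 3.063, 0.001]
contact_force: [-0.4, 1.1, -0.0]
grip_width: 0.0846
gripper_force: 0.0
```

```bash
python3 - <<'E'
from h import *
np.set_printoptions(precision=4,suppress=True)
c=r.calibration("wrist");a=r.grab_frame("wrist");cv2.imwrite("pics/d.png",a[:,:,::-1])
import pickle;pickle.dump(c,open("c.pkl","wb"))
o=r.get_obs();print(o['clock'],o['tcp_pos'],o['contact_force'],o['joints'])
for p in([.541,.191,.118],[.541,.191,.095],[.491,.198,.073]):
    print(cv2.projectPoints(np.array([p]),np.array(c['rvec']),np.array(c['tvec']),np.array([[c['fx'],0,c['cx']],[0,c['fy'],c['cy']],[0,0,1]]),None)[0].ravel())
E
```

```text
1.85 [0.4994 0.1913 0.3749] [0.7124 0.7885 0.6388] [-0.6374  0.28    0.1862  1.9328 -0.0641  0.934   0.7017]
[342.2768 300.8472]
[340.3414 286.51  ]
[319.3812 215.5265]
```

View pics/d.png

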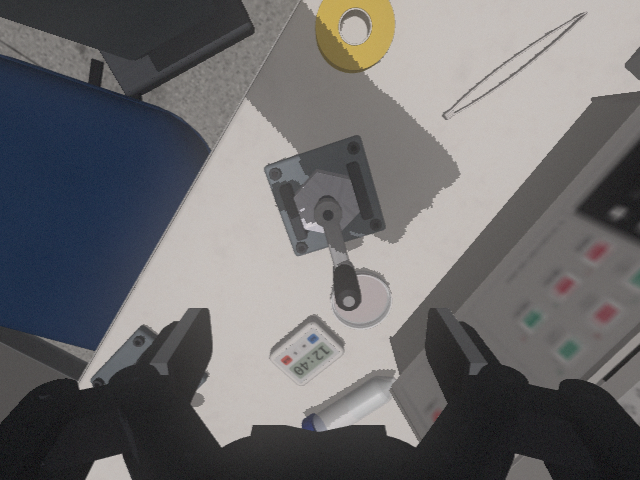

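The wrist view shows the hex crank with its grip top at (348,300), hub centre at (327,214) and the arm between them. The space around the grip is free.

```bash
python3 - <<'E'
from h import *
import pickle
np.set_printoptions(precision=4,suppress=True)
c=pickle.load(open("c.pkl","rb"))
g=plane(c,348,300,.118);h=plane(c,327,214,.073);print(g,h,np.linalg.norm((g-h)[:2]))
cor=[plane(c,u,v,.012) for u,v in((265,169),(359,136),(384,233),(299,256))];print(np.mean(cor,0))
g=g.copy();g[2]=.098;print(local(g)[0])
T=local(g)[1]
for ax in(h,np.array([.490,.197,0])):
    d=(g-ax)[:2];print(np.degrees(np.arctan2(d[1],d[0])),np.linalg.norm(d))
E
```

```text
[0.5421 0.1947 0.118 ] [0.4924 0.2037 0.073 ] 0.050475913389724646
[0.4947 0.2039 0.012 ]
[-0.037   0.0215  0.1219]
-10.176428471838573 0.050475913389724646
-2.485039526321326 0.0521457718590376
```

>>> {"name": "carry_out", "arguments": {"moves": [[-0.02,0.011,0.015,0,0.06],[-0.037,0.0215,0.03,0,0.06],[-0.037,0.0215,0.05,0,0.06],[-0.037,0.0215,0.07,0,0.06],[-0.037,0.0215,0.09,0,0.06],[-0.037,0.0215,0.11,0,0.06],[-0.037,0.0215,0.12,0,0.06],[-0.037,0.0215,0.12,0,0.06]]}}

```text
clock: 2.65
tcp_pos: [0.5418, 0.1938, 0.2535]
orientation: [-0.7, -3.06, 0.002]
contact_force: [0.3, -0.7, 0.1]
grip_width: 0.0596
gripper_force: 0.0
```

>>> {"name": "carry_out", "arguments": {"moves": [[0,0,0,0,0.03],[0,0,0,0,0.016],[0,0,0,0,0.01],[0,0,0,0,0.01],[0,0,0,0,0.01],[0,0,0,0,0.01],[0,0,0,0,0.01],[0,0,0,0,0.01]], "force": 30}}

```text
clock: 3.45
tcp_pos: [0.5429, 0.1935, 0.2556]
orientation: [0.702, 3.061, 0.002]
contact_force: [-0.2, -1.8, 6.5]
grip_width: 0.0174
gripper_force: 29.5
```

```bash
python3 - <<'E'
from h import *
np.set_printoptions(precision=4,suppress=True)
o=r.get_obs();print(o)
a=r.grab_frame("scene")[150:310,150:310];b=r.grab_frame("side")[130:290,215:375]
cv2.imwrite("pics/e.png",cv2.resize(np.hstack([a,b])[:,:,::-1],(800,400)))
E
```

```text
{'clock': 3.45, 'joints': array([-0.5781,  0.5036,  0.165 ,  1.9262, -0.1206,  0.7196,  0.7772]), 'qvel': array([-0.0019,  0.002 , -0.0009,  0.0002,  0.0009, -0.0012,  0.    ]), 'tau': array([ -0.2882, -49.6518,   3.1121, -19.3711,  -0.0906,  -0.3486,
        -0.0015]), 'tcp_pos': array([0.5429, 0.1935, 0.2556]), 'orientation': array([0.7023, 3.0608, 0.0015]), 'contact_force': array([-0.1801, -1.7627,  6.5446]), 'moment': array([-0.243 ,  0.2299, -0.0078]), 'gripper_force': 29.476295113563538, 'grip_width': 0.01744290647516153}
```

View pics/e.png

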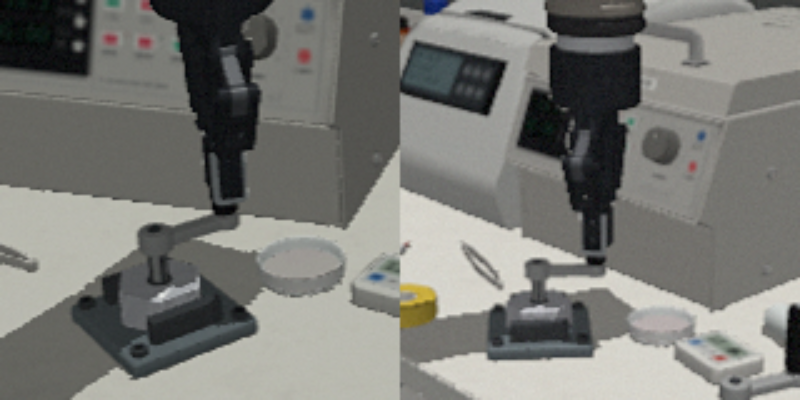

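The grip is held (width 17.4 mm, 29 N) and the hand clears the arm and hub. Next I compute the shifts for the first eighth of a turn, to check the forces and refine the axis.

```bash
cat > arc.py <<'E'
import sys
from h import *
# start angle, list of end thetas (deg cw from start); shifts relative to start of each call
def arcs(phi0,calls,T,rad=.05,n=8):
    f=lambda t:np.array([rad*np.cos(np.radians(phi0-t)),rad*np.sin(np.radians(phi0-t)),-.00175*t/360])
    for t0,t1 in calls:
        print(t0,t1,[[*np.round(T.T@(f(t0+(t1-t0)*k/n)-f(t0)),4).tolist()] for k in range(1,n+1)])
E
python3 - <<'E'
from arc import *
T=R.from_rotvec(r.get_obs()['orientation']).as_matrix();np.save("T.npy",T);print(T.round(3))
arcs(-10.2,[(0,45)],T)
E
```

```text
[[-0.9    0.436  0.001]
 [ 0.436  0.9    0.001]
 [-0.001  0.001 -1.   ]]
0 45 [[-0.0011, -0.0048, 0.0], [-0.0017, -0.0097, 0.0], [-0.0018, -0.0146, 0.0001], [-0.0015, -0.0195, 0.0001], [-0.0007, -0.0243, 0.0001], [0.0006, -0.029, 0.0001], [0.0024, -0.0336, 0.0001], [0.0046, -0.038, 0.0002]]
```

>>> {"name": "carry_out", "arguments": {"moves": [[-0.001,-0.005,0,0,0.01],[-0.0015,-0.0095,0,0,0.01],[-0.002,-0.0145,0,0,0.01],[-0.0015,-0.0195,0,0,0.01],[-0.0005,-0.0245,0,0,0.01],[0.0005,-0.029,0,0,0.01],[0.0025,-0.0335,0,0,0.01],[0.0045,-0.038,0,0,0.01]]}}

```text
clock: 4.35
tcp_pos: [0.5224, 0.1612, 0.2554]
orientation: [0.702, 3.06, 0.003]
contact_force: [1.8, 2.0, 5.2]
grip_width: 0.0173
gripper_force: 29.6
```

```bash
python3 - <<'E'
from arc import *
np.set_printoptions(precision=4,suppress=True)
o=r.get_obs();print(o['clock'],o['tcp_pos'],o['contact_force'],o['moment'],o['gripper_force'])
arcs(-10.2,[(45,90),(90,135),(135,180)],np.load("T.npy"))
E
```

```text
4.35 [0.5224 0.1612 0.2554] [1.7519 1.9998 5.25  ] [ 0.5576 -0.3991 -0.0159] 29.605175256729126
45 90 [[0.0026, -0.0042, 0.0], [0.0056, -0.008, 0.0], [0.009, -0.0116, 0.0001], [0.0127, -0.0148, 0.0001], [0.0167, -0.0176, 0.0001], [0.021, -0.0201, 0.0001], [0.0254, -0.0221, 0.0001], [0.0301, -0.0236, 0.0002]]
90 135 [[0.0048, -0.0011, 0.0], [0.0097, -0.0017, 0.0], [0.0146, -0.0018, 0.0001], [0.0195, -0.0015, 0.0001], [0.0243, -0.0007, 0.0001], [0.029, 0.0006, 0.0001], [0.0336, 0.0024, 0.0002], [0.038, 0.0046, 0.0002]]
135 180 [[0.0042, 0.0026, 0.0], [0.008, 0.0056, 0.0001], [0.0116, 0.009, 0.0001], [0.0148, 0.0127, 0.0001], [0.0176, 0.0167, 0.0001], [0.0201, 0.021, 0.0002], [0.0221, 0.0254, 0.0002], [0.0236, 0.0301, 0.0002]]
```

>>> {"name": "carry_out", "arguments": {"moves": [[0.0025,-0.004,0,0,0.01],[0.0055,-0.008,0,0,0.01],[0.009,-0.0115,0,0,0.01],[0.0125,-0.015,0,0,0.01],[0.0165,-0.0175,0,0,0.01],[0.021,-0.02,0,0,0.01],[0.0255,-0.022,0,0,0.01],[0.03,-0.0235,0,0,0.01]]}}

```text
clock: 5.15
tcp_pos: [0.485, 0.1527, 0.2552]
orientation: [0.703, 3.06, 0.001]
contact_force: [3.6, 0.4, 5.5]
grip_width: 0.0175
gripper_force: 29.5
```

>>> {"name": "carry_out", "arguments": {"moves": [[0.005,-0.001,0,0,0.01],[0.0095,-0.0015,0,0,0.01],[0.0145,-0.002,0,0,0.01],[0.0195,-0.0015,0,0,0.01],[0.0245,-0.0005,0,0,0.01],[0.029,0.0005,0,0,0.01],[0.0335,0.0025,0,0,0.01],[0.038,0.0045,0.001,0,0.01]]}}

```text
clock: 5.95
tcp_pos: [0.4526, 0.173, 0.2544]
orientation: [0.703, 3.061, -0.001]
contact_force: [-0.4, -3.7, 22.3]
grip_width: 0.0172
gripper_force: 31.1
```

```bash
python3 - <<'E'
from arc import *
np.set_printoptions(precision=4,suppress=True)
o=r.get_obs();print(o['clock'],o['tcp_pos'],o['contact_force'],o['moment'],o['gripper_force'],o['joints'])
E
```

```text
5.95 [0.4526 0.173  0.2544] [-0.4153 -3.7315 22.3055] [-0.7602  0.0807 -0.0179] 31.108570396900177 [-0.6291  0.3851  0.1625  2.1383 -0.1025  0.6251  0.7238]
```

>>> {"name": "carry_out", "arguments": {"moves": [[0.004,0.0025,-0.0005,0,0.01],[0.008,0.0055,-0.0008,0,0.01],[0.0115,0.009,-0.0008,0,0.01],[0.015,0.0125,-0.0008,0,0.01],[0.0175,0.0165,-0.0008,0,0.01],[0.02,0.021,-0.0008,0,0.01],[0.022,0.0255,-0.0008,0,0.01],[0.0235,0.0305,-0.0008,0,0.01]]}}

```text
clock: 6.75
tcp_pos: [0.4442, 0.2104, 0.2546]
orientation: [-0.703, -3.061, 0.003]
contact_force: [0.8, -2.6, 9.6]
grip_width: 0.0174
gripper_force: 30.0
```

>>> {"name": "carry_out", "arguments": {"moves": [[0,0,0,0,0.01],[0,0,0,0,0.01],[0,0,0,0,0.01],[0,0,0,0,0.01],[0,0,0,0,0.01],[0,0,0,0,0.01],[0,0,0,0,0.01],[0,0,0,0,0.01]]}}

```text
clock: 7.55
tcp_pos: [0.4443, 0.2111, 0.2547]
orientation: [-0.702, -3.062, 0.001]
contact_force: [0.6, 0.2, 8.7]
grip_width: 0.0173
gripper_force: 29.9
```

```bash
cat > fit.py <<'E'
from arc import *
from scipy.optimize import least_squares
np.set_printoptions(precision=4,suppress=True)
o=r.get_obs();print(o['clock'],o['tcp_pos'],o['contact_force'],o['gripper_force'])
P=np.array([[.5429,.1935],[.5224,.1612],[.485,.1527],[.4526,.173],o['tcp_pos'][:2]])
f=least_squares(lambda c:np.hypot(*(P-c[:2]).T)-c[2],[.49,.2,.05]);print(f.x,f.fun)
d=P-f.x[:2];a=np.degrees(np.unwrap(np.arctan2(d[:,1],d[:,0])));print(a,a[0]-a)
E
cat > /dev/null; python3 fit.py; python3 -c "
from arc import *
arcs(-10.2,[(180,135),(135,90)],np.load('T.npy'))"
```

```text
7.55 [0.4443 0.2111 0.2547] [0.6253 0.2    8.7401] 29.89182025194168
[0.4935 0.2021 0.0501] [ 0.     -0.     -0.      0.0001 -0.    ]
[  -9.834   -54.7261  -99.764  -144.5985 -190.4418] [  0.      44.8922  89.9301 134.7646 180.6079]
180 135 [[-0.0016, -0.0047, -0.0], [-0.0036, -0.0091, -0.0001], [-0.006, -0.0134, -0.0001], [-0.0088, -0.0174, -0.0001], [-0.012, -0.0211, -0.0002], [-0.0156, -0.0245, -0.0002], [-0.0195, -0.0275, -0.0002], [-0.0236, -0.0301, -0.0002]]
135 90 [[-0.0044, -0.0022, -0.0], [-0.009, -0.0039, -0.0001], [-0.0137, -0.0052, -0.0001], [-0.0185, -0.0061, -0.0001], [-0.0234, -0.0064, -0.0001], [-0.0283, -0.0063, -0.0001], [-0.0332, -0.0057, -0.0002], [-0.038, -0.0046, -0.0002]]
```

Excellent circle fit (radius 50.1 mm), with 180.6° turned. The paused call gave 0.8 s at the turning point. Now I go back a quarter turn.

>>> {"name": "carry_out", "arguments": {"moves": [[-0.0015,-0.0045,0,0,0.01],[-0.0035,-0.009,0,0,0.01],[-0.006,-0.0135,0,0,0.01],[-0.009,-0.0175,0,0,0.01],[-0.012,-0.021,0,0,0.01],[-0.0155,-0.0245,0,0,0.01],[-0.0195,-0.0275,0,0,0.01],[-0.0235,-0.0305,0,0,0.01]]}}

```text
clock: 8.35
tcp_pos: [0.452, 0.1741, 0.2548]
orientation: [-0.701, -3.062, -0.001]
contact_force: [-1.4, 2.8, 8.3]
grip_width: 0.017
gripper_force: 29.9
```

>>> {"name": "carry_out", "arguments": {"moves": [[-0.0045,-0.002,0,0,0.01],[-0.009,-0.004,0,0,0.01],[-0.0135,-0.005,0,0,0.01],[-0.0185,-0.006,0,0,0.01],[-0.0235,-0.0065,0,0,0.01],[-0.0285,-0.0065,0,0,0.01],[-0.033,-0.0055,0,0,0.01],[-0.038,-0.0045,0,0,0.01]]}}

```text
clock: 9.15
tcp_pos: [0.484, 0.153, 0.2549]
orientation: [-0.702, -3.06, 0.001]
contact_force: [-2.8, 1.3, 13.3]
grip_width: 0.0172
gripper_force: 30.3
```

>>> {"name": "carry_out", "arguments": {"moves": [[0,0,0,0,0.01],[0,0,0,0,0.01],[0,0,0,0,0.01],[0,0,0,0,0.01],[0,0,0,0,0.01],[0,0,0,0,0.01],[0,0,0,0,0.01],[0,0,0,0,0.01]]}}

```text
clock: 9.95
tcp_pos: [0.4845, 0.1528, 0.255]
orientation: [-0.703, -3.062, 0.0]
contact_force: [-0.4, -0.0, 10.9]
grip_width: 0.0171
gripper_force: 30.2
```

```bash
python3 fit.py; python3 -c "
from arc import *
arcs(-10.2,[(90,135),(180,225),(225,270)],np.load('T.npy'))"
```

```text
9.95 [0.4845 0.1528 0.255 ] [-0.364  -0.0351 10.9235] 30.16778826713562
[0.4934 0.2022 0.0502] [-0.  0.  0.  0. -0.]
[ -10.0257  -54.7938  -99.6676 -144.3949 -100.2376] [  0.      44.768   89.6419 134.3692  90.2119]
90 135 [[0.0048, -0.0011, 0.0], [0.0097, -0.0017, 0.0], [0.0146, -0.0018, 0.0001], [0.0195, -0.0015, 0.0001], [0.0243, -0.0007, 0.0001], [0.029, 0.0006, 0.0001], [0.0336, 0.0024, 0.0002], [0.038, 0.0046, 0.0002]]
180 225 [[0.0011, 0.0048, 0.0], [0.0017, 0.0097, 0.0001], [0.0018, 0.0146, 0.0001], [0.0015, 0.0195, 0.0001], [0.0007, 0.0243, 0.0002], [-0.0006, 0.029, 0.0002], [-0.0024, 0.0336, 0.0002], [-0.0046, 0.038, 0.0003]]
225 270 [[-0.0026, 0.0042, 0.0], [-0.0056, 0.008, 0.0001], [-0.009, 0.0116, 0.0001], [-0.0127, 0.0148, 0.0001], [-0.0167, 0.0176, 0.0002], [-0.021, 0.0201, 0.0002], [-0.0254, 0.0221, 0.0002], [-0.0301, 0.0236, 0.0003]]
```

The crank is at 90.2°. Now the last half turn clockwise.

>>> {"name": "carry_out", "arguments": {"moves": [[0.005,-0.001,0,0,0.01],[0.0095,-0.0015,0,0,0.01],[0.0145,-0.002,0,0,0.01],[0.0195,-0.0015,0,0,0.01],[0.0245,-0.0005,0,0,0.01],[0.029,0.0005,0,0,0.01],[0.0335,0.0025,0,0,0.01],[0.038,0.0045,0,0,0.01]]}}

```text
clock: 10.75
tcp_pos: [0.4526, 0.1731, 0.2549]
orientation: [0.703, 3.061, -0.001]
contact_force: [2.3, -1.2, 7.1]
grip_width: 0.0169
gripper_force: 29.9
```

>>> {"name": "carry_out", "arguments": {"moves": [[0.004,0.0025,0,0,0.01],[0.008,0.0055,0,0,0.01],[0.0115,0.009,0,0,0.01],[0.015,0.0125,0,0,0.01],[0.0175,0.0165,0,0,0.01],[0.02,0.021,0,0,0.01],[0.022,0.0255,0,0,0.01],[0.0235,0.03,0,0,0.01]]}}

```text
clock: 11.55
tcp_pos: [0.444, 0.21, 0.2546]
orientation: [-0.703, -3.061, 0.003]
contact_force: [0.8, -2.4, 8.3]
grip_width: 0.017
gripper_force: 30.0
```

>>> {"name": "carry_out", "arguments": {"moves": [[0.001,0.005,0,0,0.01],[0.0015,0.0095,0,0,0.01],[0.002,0.0145,0,0,0.01],[0.0015,0.0195,0,0,0.01],[0.0005,0.0245,0,0,0.01],[-0.0005,0.029,0,0,0.01],[-0.0025,0.0335,0,0,0.01],[-0.0045,0.038,0,0,0.01]]}}

```text
clock: 12.35
tcp_pos: [0.464, 0.2428, 0.2544]
orientation: [-0.701, -3.06, 0.003]
contact_force: [-2.0, -1.0, 10.3]
grip_width: 0.0174
gripper_force: 30.0
```

>>> {"name": "carry_out", "arguments": {"moves": [[-0.0025,0.004,0,0,0.01],[-0.0055,0.008,0,0,0.01],[-0.009,0.0115,0,0,0.01],[-0.0125,0.015,0,0,0.01],[-0.0165,0.0175,0,0,0.01],[-0.021,0.02,0,0,0.01],[-0.0255,0.022,0,0,0.01],[-0.03,0.0235,0,0,0.01]]}}

```text
clock: 13.15
tcp_pos: [0.5011, 0.2519, 0.2544]
orientation: [-0.7, -3.06, 0.001]
contact_force: [-1.8, 2.6, 6.3]
grip_width: 0.0172
gripper_force: 29.9
```

>>> {"name": "carry_out", "arguments": {"moves": [[0,0,0,0,0.01],[0,0,0,0,0.01],[0,0,0,0,0.01],[0,0,0,0,0.01],[0,0,0,0,0.01],[0,0,0,0,0.01],[0,0,0,0,0.01],[0,0,0,0,0.01]]}}

```text
clock: 13.95
tcp_pos: [0.5017, 0.2516, 0.2544]
orientation: [-0.701, -3.061, 0.0]
contact_force: [-1.0, 3.6, 5.7]
grip_width: 0.017
gripper_force: 29.6
```

```bash
python3 fit.py
```

```text
13.95 [0.5017 0.2516 0.2544] [-1.0058  3.6073  5.6919] 29.630843997001648
[0.4935 0.2021 0.0502] [ 0. -0. -0.  0. -0.]
[  -9.9213  -54.7429  -99.7001 -144.4916 -279.4334] [  0.      44.8216  89.7788 134.5703 269.5121]
```

The crank is at 269.5°. Now I let go and lift straight up.

>>> {"name": "carry_out", "arguments": {"moves": [[0,0,0,0,0.03],[0,0,0,0,0.045],[0,0,0,0,0.055],[0,0,0,0,0.055],[0,0,0,0,0.055],[0,0,-0.01,0,0.055],[0,0,-0.025,0,0.055],[0,0,-0.04,0,0.055]]}}

```text
clock: 14.75
tcp_pos: [0.5022, 0.2513, 0.2955]
orientation: [-0.702, -3.062, 0.0]
contact_force: [0.5, -0.6, -0.2]
grip_width: 0.0551
gripper_force: 0.0
```

>>> {"name": "carry_out", "arguments": {"moves": [[0,0,-0.03,0,0.055],[0,0,-0.06,0,0.055],[0,0,-0.09,0,0.055],[0,0,-0.11,0,0.055],[0,0,-0.12,0,0.055],[0,0,-0.12,0,0.055],[0,0,-0.12,0,0.055],[0,0,-0.12,0,0.055]]}}

```text
clock: 15.55
tcp_pos: [0.5018, 0.2512, 0.4131]
orientation: [-0.702, -3.06, 0.003]
contact_force: [0.2, -0.9, 0.3]
grip_width: 0.0551
gripper_force: 0.0
```

```bash
python3 - <<'E'
from h import *
np.set_printoptions(precision=4,suppress=True)
o=r.get_obs();print(o['clock'],o['tcp_pos'],o['contact_force'],o['grip_width'])
c=r.calibration("wrist");K=np.array([[c['fx'],0,c['cx']],[0,c['fy'],c['cy']],[0,0,1]])
a=r.grab_frame("wrist")
print(cv2.projectPoints(np.array([[.5017,.2515,.117],[.4935,.2021,.072]]),np.array(c['rvec']),np.array(c['tvec']),K,None)[0])
cv2.imwrite("pics/f.png",np.hstack([cv2.resize(a,(400,300)),cv2.resize(r.grab_frame("scene"),(400,300))])[:,:,::-1])
E
```

```text
15.55 [0.5018 0.2512 0.4131] [ 0.1858 -0.8711  0.3028] 0.05509023863886365
[[[317.871  231.1452]]

 [[262.9429 232.3406]]]
```

View pics/f.png

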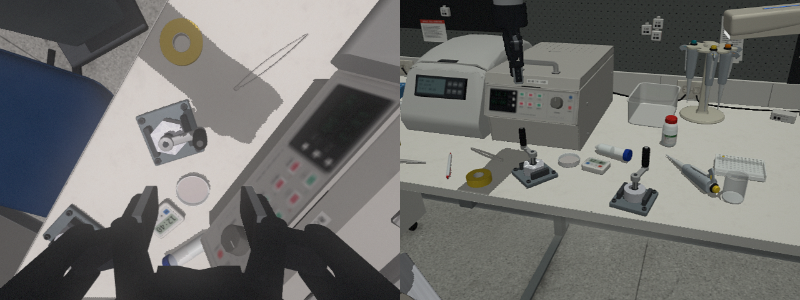

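The hex crank's grip now appears at about (200,144) in the wrist half, which is (320,230) at full size against a predicted (318,231). The round crank hasn't moved and the hand is clear.

```bash
python3 -c "
from bench import r
print(r.hand_in())"
```

```text
the job is handed in; nothing more can be done
None
```

The hex-blank crank went half a turn clockwise, a quarter back and half clockwise again, with a pause at each turning point; it was released 269.5° on from its start by my measurement (target 270°), the round crank was left alone, and the job was handed in at about 16 s.

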